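# Mirror plate from its case into the sprung holder

### The arm

A 6-joint arm with a two-finger parallel gripper is mounted at the origin on the work surface. World frame = base frame: x ahead of the robot, y to its left, z up, the work surface at z = 0. Lengths are in m, angles in rad, forces in N, time in s.
With the tool pointing down it reaches from about 0.375 to 0.9 m from the base axis. Payload 3.1 kg.
Tool frame: the origin (TCP) lies midway between the tips of the shut fingers; the grasp point (between the pads) lies 19 mm behind it (manip.pinch_z is the distance from the TCP to the grasp point, in m); z points along the fingers, y is the line along which they close (so a half turn about z gives the same grasp; the last joint's range is limited). The gripper opens to 85 mm and grips with 20 to 120 N. Pads are 22 mm wide; open, the fingers measure 114 mm over their backs; the gripper's body (76 mm by 85 mm) begins 54 mm behind the grasp point. The pads swing forward as they close: fully open they stand 13 mm farther back than shut.
Start: joints at [0.928, 0.527, 1.433, -0, 1.181, -0.178], TCP at [0.28, 0.559, 0.231] pointing down, gripper open.
Joint ranges: [-3.08, 3.08], [-0.75, 2.2], [0.22, 2.44], [-1.43, 4.57], [0, 2.65], [-2.85, 2.85]. Speed limits (rad/s): [2.79, 2.79, 3.14, 3.14, 3.14, 3.14].

### API

Orientations are given as a unit quaternion [x, y, z, w].
In Python, from station import manip, viewer, ticket gives the robot as it stands.
- The arm moves only by the shell command python3 -m creep 'ROWS' [FORCE]. ROWS is JSON, a list of rows, each an object with "slide": the shift along the tool's x, y, z in cm, a list of three; "angular": the turn, a rotation vector about the tool's x, y, z in rad, a list of three; "claw": the opening, from -1 (shut) to 1 (fully open). A call has 1 to 10 rows; each row shifts and turns the commanded pose from where the row before left it, along the tool's axes as they then stand; what a row does not reach is not made up. A row lasts 1/12 s, in which the tool goes at most 41.7 mm and 7.16 degrees, less where a joint would pass 70% of its speed; a pose out of reach is approached as far as the arm can. A call with a gripper value outside its range is refused whole. The fingers move at their own pace and stop on an object; FORCE is the grip in N (left out, the last holds). Time passes only in rows, so rows that do not move let the fingers close. It gives the time, the measured TCP pose, the force, the opening and the grip force at its end, in the units of the state.
- manip.sense(): the state, without advancing time (a new reading comes with each control period).
- viewer.snapshot(name): name is "scene" or "top" or "wrist"; returns the picture (400x640x3 uint8, blue, green, red); there is no depth.
- viewer.calibration(name): a dict with "fov_y" (degrees; the focal length in pixels is half the picture's height over the tangent of half this angle, whatever the lens; pixels are square), "cx", "cy" (the principal point, pixels), "T" (4x4, takes a point from camera to world coordinates); the wrist camera has in their place "tool_from_camera" (4x4, takes a point from camera to tool coordinates, whose origin is the TCP and whose axes are the flange's). Camera axes: x right, y up, looking along -z (the intrinsics and any distortion apply to the point x, -y, -z); pixel columns grow to the right and rows downward; lengths in m; the calibration is good to about 2 mm. A picture is of the moment at which its call begins: read the wrist's pose just before it. calibration takes no time and is no camera call.
- ticket.sign_off(): hands the job in; it is judged then, once.
The state is a dict: "t": time; "q": joint angles; "qd": joint speeds; "tau": joint torques, N m; "tcp_pos": TCP position; "tool_rot": TCP orientation; "force": force on the tool from outside, world axes, zero at the start; "ft_torque": the same for the moment, N m; "finger_gap": opening from 0.0 (shut) to 1.0 (fully open); "gripper_force": force on a finger pad.
Only numpy, scipy, OpenCV 4.12 (cv2) and the standard library are available. Lean on these libraries where they do the work, as an engineer would, in place of code of your own. Each camera call takes 0.05 s, during which the arm holds its last target. There are 200 camera calls.

### The job

Open the lid of the wooden plate case by slipping the blade of the palette knife into the notch under it and raising it until it stands open - the gripper itself must not touch the lid until it stands open - and lay the knife back flat on the bench. Then take the mirror-polished plate out by its edges only, nothing touching the mirror, and load it gently into the steel plate holder: one end tilted in under the lip of the sprung jaw, push back, lower the other end and let it slide under the fixed catch, so that it lies flat, centred and clamped between the two. Leave the lid open and the other things on the bench where they are.

Things in the scene. Friction and masses are not known exactly. Their poses are not given: they have to be found in the camera images.
- case: Flat square case of dark wood, 150 x 150 mm, fixed to the bench, walls 6 mm thick, rim 48 mm up. A 5 mm lid lies on the rim, hinged along the +x rim. Origin: centre of its underside, on the bench; x towards the hinge side, z up.
- cradle (a point): Inside the case, above its origin, 24 mm up, axes as the case: level of the two cork ledges (50 mm wide, at x = +-51 to +-69 mm) on which the plate's ends lie, between end blocks at x = +-59 mm, 34 mm up. The case's floor is 4 mm up; beside the plate's long sides are empty bays about 37 mm wide, for fingers.
- notch (a point): Middle of the notch in the case's front (-x) wall, on the outer face: x = -75 mm, 43 mm up; axes as the case. The notch is 60 mm wide and 10 mm tall (38 to 48 mm up), right under the lid; only here does a thin blade go in. The blade passes 14 mm over the plate's top at mid notch.
- lid (a joint): Angle of the lid: 0 shut, 1.9 fully open (leaning back past upright). Lid 150 x 150 x 5 mm, about 120 g; its stiff hinge (0.13 N m of friction) holds it at about any angle where it is left. Turns about the case's y axis through point lid_hinge.
- lid_hinge (a point): On the hinge axis, mid-width: x = 75 mm, 48.5 mm up in the case's frame. Turns with the lid: its -x points along the lid to the free edge, its z out of the lid's top.
- lid_edge (a point): Middle of the lid's free edge, on its underside, 150 mm from the hinge axis; turns with the lid.
- plate: Flat metal plate, 110 (x) x 64 (y) x 5 (z) mm, about 100 g, mirror-polished on both faces. Origin: centre of its underside. Its edges and a plain rim (10 mm wide along the short ends, 3 mm along the long sides) may be touched, the mirror inside the rim may not. Starts in the shut case, lying on the ledges, long side along the case's x.
- holder: Dark steel plate holder, fixed to the bench: a bar 50 mm wide, 12 mm tall, x = -108 to 85 mm, with a fixed catch at its +x end and a sliding sprung jaw at its -x end; feet 100 mm wide, 10 mm tall under the ends. The plate bridges the gap between, 22 mm over the bar. Origin: centre of the underside, under the seat. x from jaw to catch.
- seat (a point): Where the centre of the plate's underside lies when seated: over the holder's origin, 34 mm up (level of both ledges). Axes as the holder; the plate's long side lies along x.
- catch_face (a point): Fixed catch: foot of its upright stop face (looking to -x) at x = 55 mm, 34 mm up in the holder's frame. From the face a ledge, 50 mm wide, stands out 8 mm at that level, and 9 mm higher a lip overhangs it by 4 mm; top of the lip 47 mm up. Axes as the holder.
- jaw_face (a point): Sliding jaw: foot of its upright face (looking to +x), 34 mm up; moves with the jaw. Ledge and lip as on the catch, mirrored; the plate goes in tilted 0.15 to 0.3 rad. Face at x = -52 mm in the holder when free, -55 mm with the plate seated; spring 2.4 N at first plus 0.3 N per mm, hard stop at -66 mm. Only at -60 to -65 mm can the plate drop in before the catch's lip.
- knife: Palette knife lying flat: wooden handle 90 x 24 x 22 mm tall, a 16 mm brass ferrule (18 mm wide, 12 mm tall), then a straight steel blade 60 mm long, 24 mm wide, 3 mm thick, its middle 11 mm above the handle's underside; about 90 g, balancing 31 mm ahead of the origin. Origin: centre of the handle's underside; x towards the blade, z up.
- knife_tip (a point): Middle of the blade's end, 119 mm from the knife's origin along x, 11 mm up. Axes as the knife.
- jar: Bystander, to be left alone: a squat amber glass jar with a steel lid, 56 mm across and 75 mm tall.
- loupe: Bystander, to be left alone: a black eye loupe, a turned tapering cylinder 44 mm across and 45 mm tall.
- brush: Bystander, to be left alone: a hand brush, 170 mm long, lying.
- hammer: Bystander, to be left alone: a small hammer, 200 mm long, lying.
- driver: Bystander, to be left alone: a screwdriver, 160 mm long, lying.
- block: Bystander, to be left alone: a bare steel bench block 70 x 70 x 30 mm.
- dish: Bystander, to be left alone: a low white ceramic dish, 80 mm across and 22 mm tall.
Not all that is in view belongs to the job. There is more than one size of the knife; the job needs the smallest.

How it is judged:
On the way, in this order (a step that is already met when the one before it is completed fails the run):
1. The lid is raised with the knife until it stands open (1.3 rad or more) (value of joint lid above 1.3 rad), for 0.2 s.
2. The plate is lifted clear of the case by its edges, the knife lying flat on the bench again (height (world z) of knife below 0.006 m and angle between knife's own z axis and vertical below 0.06 rad and height (world z) of plate above 0.07 m and contact force between the fingers and plate above 1 N), for 0.2 s.
3. The plate is clamped in the holder (x of plate in the frame of seat between -0.003 and 0.003 m and y of plate in the frame of seat between -0.01 and 0.01 m and z of plate in the frame of seat between -0.002 and 0.002 m and angle between the z axis of plate and the z axis of seat, either way round below 0.05 rad and angle between the x axis of plate and the x axis of seat, either way round below 0.08 rad), for 0.2 s.
At the end, for the whole second after the job is handed in: Plate released at rest in the holder: underside centre within 3 mm of the seat along, 10 mm across, 2 mm in height, flat to 0.05 rad, in line to 0.08 rad (either end first); lid open at least 1.2 rad; knife flat on the bench (z under 6 mm, tilt under 0.06 rad), at rest (all of step 3 and linear speed of each of plate, knife below 0.01 m/s and value of joint lid above 1.2 rad and height (world z) of knife below 0.006 m and angle between knife's own z axis and vertical below 0.06 rad); the robot touches nothing.
It fails at once if Anything touches the mirror of the plate, inside its rim (contact force between anything else and plate_c0 above 0.3 N).
It fails at once if The gripper or arm touches the lid before it stands open (1.2 rad) (contact force between any of the fingers, the arm and lid above 0.5 N and value of joint lid below 1.2 rad).
It fails at once if The plate is pressed on the holder with more than 30 N (contact force between plate and holder above 30 N).
It fails at once if A bystander is moved by more than 20 mm (distance of any of jar, loupe, brush, hammer, driver, block, dish from where it was at the start of the episode above 0.02 m).
It also fails if it takes over 72 s, if anything falls off the work surface, if the arm or the gripper's body presses on something with over 40 N, if the wrist force passes 120 N, or if a joint passes its speed limit or range.

## Working session

There is one attempt and no reset: what is moved stays moved. The work goes in short steps, Python scripts to look and compute and a shell command to move; the robot and the scene stay as the last step left them, time stands still between calls to the robot, and variables do not carry over. Pictures are saved under pics/ and viewed, at most 10 in all, crops included, and the job is handed in when it is done.

```bash
ls; mkdir -p pics
python3 - <<'E'
from station import manip, viewer, ticket
import cv2, numpy as np
print(manip.sense()); print([a for a in dir(manip) if a[0]!='_'],manip.pinch_z)
for n in ("scene","top","wrist"):
    print(n, viewer.calibration(n))
cv2.imwrite('pics/top0.png', viewer.snapshot('top')); cv2.imwrite('pics/scene0.png', viewer.snapshot('scene'))
E
```

```text
pics
{'t': 0.0, 'q': array([ 9.28504227e-01,  5.28477816e-01,  1.43395581e+00,  2.51435548e-05,
        1.18140532e+00, -1.78511195e-01]), 'qd': array([-0.00119301, -0.00053318, -0.00048787,  0.00191302,  0.00013684,
        0.00119653]), 'tau': array([ 2.38926259e-04, -4.42353487e+01, -1.78024954e+01, -2.52963573e-04,
        8.42861307e-03,  3.36767307e-06]), 'tcp_pos': array([0.27910251, 0.55838589, 0.23030946]), 'tool_rot': array([ 2.29822297e-01,  9.73231961e-01, -1.02524305e-03, -4.58770352e-04]), 'force': array([-0.0590745 ,  0.30030984, -0.97282572]), 'ft_torque': array([ 0.02727414,  0.00685754, -0.01206496]), 'gripper_force': 0.0, 'finger_gap': 0.999411982300567}
['PlanningError', 'pinch_z', 'sense'] 0.0187
scene {'fov_y': 51.26008774176778, 'cx': 324.29188696641285, 'cy': 198.25112707896372, 'T': array([[-0.76010522, -0.39761572,  0.51394727,  1.050498  ],
       [ 0.64975756, -0.474123  ,  0.59415697,  0.66061629],
       [ 0.00742807,  0.78556293,  0.61873719,  0.75284205],
       [ 0.        ,  0.        ,  0.        ,  1.        ]])}
top {'fov_y': 48.62912084857041, 'cx': 321.9514166968941, 'cy': 190.72252474690384, 'T': array([[-0.09751822,  0.97160343, -0.21558516,  0.19184537],
       [-0.99522428, -0.09614655,  0.01686656,  0.00655251],
       [-0.00434017,  0.21620039,  0.97633937,  1.32268691],
       [ 0.        ,  0.        ,  0.        ,  1.        ]])}
wrist {'fov_y': 66.01471130822839, 'cx': 320.4872885956616, 'cy': 199.28226944549792, 'tool_from_camera': array([[ 7.01901841e-04,  9.58612946e-01,  2.84711657e-01,
         7.17382636e-02],
       [ 9.99999594e-01, -8.33824755e-04,  3.42148440e-04,
         7.07212351e-04],
       [ 5.65387551e-04,  2.84711301e-01, -9.58613142e-01,
        -1.42341889e-01],
       [ 0.00000000e+00,  0.00000000e+00,  0.00000000e+00,
         1.00000000e+00]])}
```

View pics/top0.png

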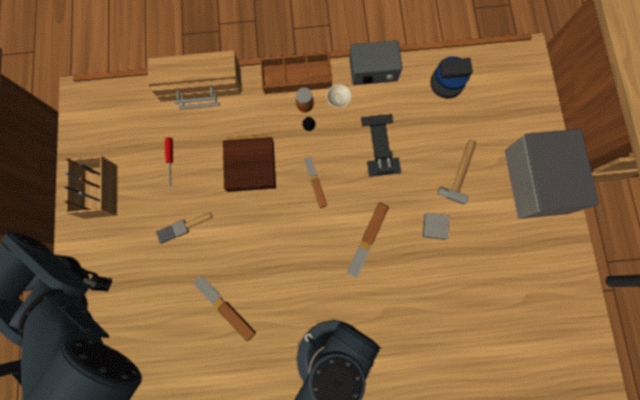

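View pics/scene0.png

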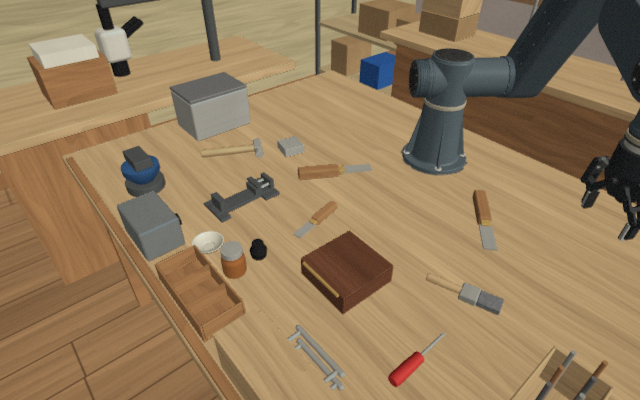

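```bash
cat > h.py <<'E'
from station import manip, viewer, ticket
import cv2, numpy as np
from scipy.spatial.transform import Rotation as R
def cam(n):
    c=viewer.calibration(n); f=200/np.tan(np.radians(c['fov_y']/2))
    if n=='wrist':
        s=manip.sense(); T=np.eye(4); T[:3,:3]=R.from_quat(s['tool_rot']).as_matrix(); T[:3,3]=s['tcp_pos']; T=T@c['tool_from_camera']
    else: T=c['T']
    return f,c['cx'],c['cy'],T
def ray(C,u,v,z):
    f,cx,cy,T=C; d=T[:3,:3]@np.array([(u-cx)/f,-(v-cy)/f,-1]); o=T[:3,3]
    return o+d*(z-o[2])/d[2]
def proj(C,P):
    f,cx,cy,T=C; p=np.linalg.inv(T)@np.append(P,1); return np.array([cx-f*p[0]/p[2],cy+f*p[1]/p[2]])
E
python3 - <<'E'
from h import *
a=cv2.imread('pics/top0.png');b=cv2.imread('pics/scene0.png')
def crop(i,x,y,w,h,s): return cv2.resize(i[y:y+h,x:x+w],None,fx=s,fy=s,interpolation=cv2.INTER_CUBIC)
A=crop(a,215,105,200,110,4); B=crop(b,195,165,200,150,2.8)[:, :]
A=A[:, :800]; o=np.zeros((440+0,800,3),np.uint8); o=A
cv2.imwrite('pics/c1.png',o)
cv2.imwrite('pics/c2.png',crop(b,195,165,200,150,4))
E
```

```text
(no output)
```

View pics/c1.png

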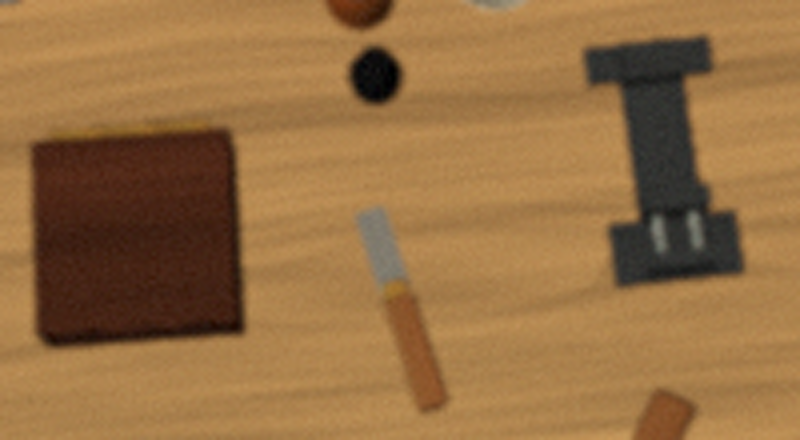

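View pics/c2.png

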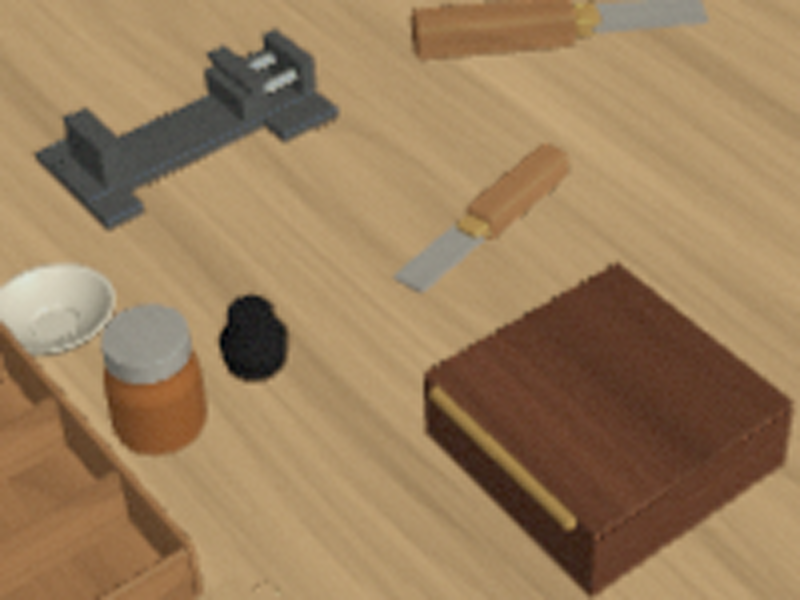

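```bash
cat >> h.py <<'E'
from scipy.optimize import least_squares
def fit(obs,x0):
    """obs: list of (C,(u,v),(local xyz)); returns x,y,yaw and residual px"""
    def W(p,l): return np.array([p[0]+np.cos(p[2])*l[0]-np.sin(p[2])*l[1],p[1]+np.sin(p[2])*l[0]+np.cos(p[2])*l[1],l[2]])
    r=least_squares(lambda p:np.concatenate([proj(C,W(p,l))-uv for C,uv,l in obs]),x0,loss='soft_l1')
    return r.x,np.round(r.fun.reshape(-1,2),1)
E
python3 - <<'E'
from h import *
t=cam('top');s=cam('scene')
T=lambda U,V:(t,np.array([(U+.5)/4-.5+215,(V+.5)/4-.5+105]))
S=lambda U,V:(s,np.array([(U+.5)/4-.5+195,(V+.5)/4-.5+165]))
h=.075;z=.053
o=[T(32,146)+((h,h,z),),T(230,130)+((h,-h,z),),T(243,328)+((-h,-h,z),),T(40,336)+((-h,h,z),)]
q=[S(617,265)+((-h,-h,z),),S(790,402)+((-h,h,z),),S(592,528)+((h,h,z),),S(427,375)+((h,-h,z),),S(592,595)+((h,h,0),),S(788,468)+((-h,h,0),),S(427,430)+((h,-h,0),)]
for n,l in(('t',o),('s',q),('b',o+q)): print('case',n,*fit(l,[.6,.1,0]))
o=[T(371,211)+((.119,0,.011),),T(399,294)+((.045,0,.022),),T(433,405)+((-.045,0,.011),)]
q=[S(409,285)+((.119,0,.011),),S(562,150)+((-.045,0,.022),)]
for n,l in(('t',o),('s',q),('b',o+q)): print('knife',n,*fit(l,[.6,.1,0]))
o=[T(585,50)+((.085,.05,.01),),T(708,38)+((.085,-.05,.01),),T(618,285)+((-.108,.05,.005),),T(743,270)+((-.108,-.05,.01),)]
q=[S(38,153)+((.085,-.05,.01),),S(113,228)+((.085,.05,.0),),S(338,110)+((-.108,.05,.01),)]
for n,l in(('t',o),('s',q),('b',o+q)): print('holder',n,*fit(l,[.6,-.1,0]))
E
```

```text
case t [ 0.57785254  0.19371422 -0.02074638] [[ 0.2 -0.1]
 [ 0.4  0.2]
 [-0.2 -1.1]
 [-0.3  0.8]]
case s [ 0.5804402   0.19695787 -0.03360895] [[ 0.7 -1.2]
 [ 1.4 -0. ]
 [ 0.4  1.7]
 [-0.8 -1.4]
 [-0.4  0.6]
 [-0.6 -0.9]
 [-0.2  0.4]]
case b [ 0.57934976  0.19556402 -0.02984782] [[-0.2 -0.7]
 [-0.  -0. ]
 [-1.1 -1.3]
 [-1.2  0.1]
 [ 0.5 -1.7]
 [ 1.2 -0.7]
 [ 0.5  1. ]
 [-0.8 -1.8]
 [-0.3 -0.1]
 [-0.8 -1.7]
 [-0.2 -0. ]]
knife t [ 0.47643007 -0.0056612   0.20463305] [[-0.1 -0.6]
 [-0.1 -0.1]
 [ 0.2  0.7]]
knife s [ 0.47443295 -0.00047631  0.19431653] [[-0.1  0.2]
 [ 0.2 -0.3]]
knife b [ 0.47509328 -0.00383831  0.20058908] [[-0.5 -0.2]
 [-0.6  0.4]
 [-0.4  1.2]
 [-0.9 -0.2]
 [-0.9 -0.8]]
holder t [ 0.62252043 -0.21144571  0.01281136] [[-0.4 -0.2]
 [ 0.3 -0.5]
 [-0.6  0.4]
 [ 0.7  0.2]]
holder s [ 0.62166248 -0.20927172  0.01877921] [[-0.3 -0.5]
 [-0.2  1.1]
 [ 0.6 -0.7]]
holder b [ 0.62186039 -0.21073024  0.01603173] [[-0.6  0.1]
 [ 0.  -0.4]
 [-0.7  0.7]
 [ 0.6  0.4]
 [-0.6 -0.7]
 [-0.6  0.9]
 [ 0.3 -0.8]]
```

```bash
cat >> h.py <<'E'
def pose(yaw,pitch=0):
    """tool pointing down, tool x at world yaw; pitch: turn about world-horizontal tool y"""
    return R.from_euler('z',yaw)*R.from_euler('x',np.pi)*R.from_euler('y',pitch)
def go(p,rot):
    """shift (cm, tool axes now) and turn (rotvec, tool axes) to reach TCP p, orientation rot"""
    s=manip.sense(); r=R.from_quat(s['tool_rot'])
    print('slide',np.round(r.inv().apply(np.array(p)-s['tcp_pos'])*100,2),'turn',np.round((r.inv()*rot).as_rotvec(),3),'t',round(s['t'],2))
E
python3 - <<'E'
from h import *
go([.4995,.002,.2],pose(np.pi+.2))
E
```

```text
slide [-44.6 -39.9   3.1] turn [-0.002 -0.001 -0.664] t 0.1
```

```bash
python3 -m creep '[{"slide":[-2.97,-2.66,0.2],"angular":[0,0,0],"claw":1},{"slide":[-2.97,-2.66,0.2],"angular":[0,0,0],"claw":1},{"slide":[-2.97,-2.66,0.2],"angular":[0,0,0],"claw":1},{"slide":[-2.97,-2.66,0.2],"angular":[0,0,0],"claw":1},{"slide":[-2.97,-2.66,0.2],"angular":[0,0,0],"claw":1},{"slide":[-2.97,-2.66,0.2],"angular":[0,0,0],"claw":1},{"slide":[-2.97,-2.66,0.2],"angular":[0,0,0],"claw":1},{"slide":[-2.97,-2.66,0.2],"angular":[0,0,0],"claw":1},{"slide":[-2.97,-2.66,0.2],"angular":[0,0,0],"claw":1},{"slide":[-2.97,-2.66,0.2],"angular":[0,0,0],"claw":1}]'
python3 -m creep '[{"slide":[-2.97,-2.66,0.2],"angular":[0,0,0],"claw":1},{"slide":[-2.97,-2.66,0.2],"angular":[0,0,0],"claw":1},{"slide":[-2.97,-2.66,0.2],"angular":[0,0,0],"claw":1},{"slide":[-2.97,-2.66,0.2],"angular":[0,0,0],"claw":1},{"slide":[-2.97,-2.66,0.2],"angular":[0,0,0],"claw":1},{"slide":[0,0,0],"angular":[0,0,-0.12],"claw":1},{"slide":[0,0,0],"angular":[0,0,-0.12],"claw":1},{"slide":[0,0,0],"angular":[0,0,-0.12],"claw":1},{"slide":[0,0,0],"angular":[0,0,-0.12],"claw":1},{"slide":[0,0,0],"angular":[0,0,-0.12],"claw":1}]'
python3 -m creep '[{"slide":[0,0,0],"angular":[0,0,-0.064],"claw":1},{"slide":[0,0,0],"angular":[0,0,0],"claw":1},{"slide":[0,0,0],"angular":[0,0,0],"claw":1}]'
python3 - <<'E'
from h import *
go([.4995,.002,.2],pose(np.pi+.2))
i=viewer.snapshot('wrist')
cv2.imwrite('pics/w1s.png',i)
cv2.imwrite('pics/w1.png',cv2.resize(i,(800,500),interpolation=cv2.INTER_CUBIC))
np.save('w1.npy',np.concatenate([manip.sense()['tcp_pos'],manip.sense()['tool_rot']]))
E
```

```text
t: 0.93
tcp_pos: [0.4262, 0.1864, 0.2111]
tool_rot: [0.23, 0.973, -0.0, -0.0]
force: [1.0, -0.3, -0.8]
finger_gap: 1.003
gripper_force: 0.0
t: 1.77
tcp_pos: [0.4992, 0.0026, 0.2009]
tool_rot: [-0.071, 0.997, 0.0, -0.001]
force: [0.7, 0.4, -0.4]
finger_gap: 0.999
gripper_force: 0.0
t: 2.02
tcp_pos: [0.4993, 0.0029, 0.2011]
tool_rot: [-0.099, 0.995, 0.0, -0.0]
force: [0.7, -0.8, 0.8]
finger_gap: 0.999
gripper_force: 0.0
slide [-0.01 -0.09  0.11] turn [ 0.    -0.001 -0.002] t 2.02
```

View pics/w1.png

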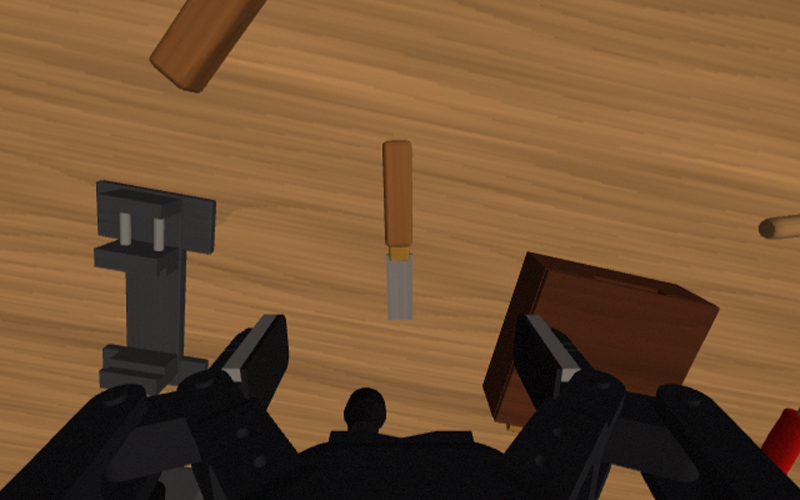

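Run:
```python
from h import *
w=cam('wrist'); W=lambda U,V:(w,np.array([U*.8,V*.8]))
h=.075
l=[W(528,252)+((-h,-h,0),),W(718,308)+((-h,h,0),),W(484,386)+((h,-h,0),),W(547,270)+((-h,-h,.053),)]
print('case',*fit(l,[.579,.195,-.025]))
l=[W(399.5,319)+((.119,0,.011),),W(398,246)+((.045,0,.022),),W(397.5,140.5)+((-.045,0,.022),)]
print('knife',*fit(l,[.475,-.003,.2]))
l=[W(97,181)+((-.108,-.05,.01),),W(216,202)+((-.108,.05,.01),)]
print('holder',*fit(l,[.622,-.21,.015]))
i=cv2.imread('pics/w1s.png'); cv2.imwrite('pics/c3.png',cv2.resize(i[190:345,60:260],None,fx=4,fy=4,interpolation=cv2.INTER_CUBIC)[:600])
def Z(p,l):return np.array([p[0]+np.cos(p[2])*l[0]-np.sin(p[2])*l[1],p[1]+np.sin(p[2])*l[0]+np.cos(p[2])*l[1],l[2]])
for p in ([.5793,.1956,-.03],[.578,.194,-.02]):
  print([np.round(proj(w,Z(p,q))/.8) for q in((-h,-h,0),(-h,h,0),(h,-h,0),(-h,-h,.053),(-h,h,.053),(-h,.03,.048),(-h,.03,.038))])
p=[.622,-.2107,.016]
print([np.round(proj(w,Z(p,q))/.8) for q in((-.108,-.05,.01),(-.108,.05,.01),(.085,.05,.01),(.051,.025,.047),(.051,-.025,.047))])
```

```text
case [ 0.58499389  0.19949701 -0.02661956] [[  0.5  -0.1]
 [-32.  -18. ]
 [ -0.7   0.2]
 [  2.2   0.9]]
knife [ 0.4774039  -0.0037851   0.20743222] [[-0.2 -0.2]
 [ 0.3  1.1]
 [-0.1 -0.5]]
holder [ 0.62493361 -0.20685388  0.01679915] [[ 0.6 -0. ]
 [-0.7 -0. ]]
[array([527., 245.]), array([677., 280.]), array([481., 381.]), array([548., 263.]), array([721., 303.]), array([666., 289.]), array([658., 284.])]
[array([524., 244.]), array([675., 277.]), array([480., 380.]), array([545., 262.]), array([720., 300.]), array([664., 287.]), array([656., 282.])]
[array([ 93., 177.]), array([211., 198.]), array([202., 385.]), array([155., 374.]), array([ 97., 365.])]
```

```bash
python3 - <<'E'
from h import *
go([.5015,.0015,.003],pose(np.pi+.207))
E
python3 -m creep '[{"slide":[-0.22,0.1,3.6],"angular":[0,0,-0.005],"claw":1},{"slide":[0,0,3.6],"angular":[0,0,0],"claw":1},{"slide":[0,0,3.6],"angular":[0,0,0],"claw":1},{"slide":[0,0,3.6],"angular":[0,0,0],"claw":1},{"slide":[0,0,3.0],"angular":[0,0,0],"claw":1},{"slide":[0,0,1.6],"angular":[0,0,0],"claw":1},{"slide":[0,0,0.8],"angular":[0,0,0],"claw":1},{"slide":[0,0,0],"angular":[0,0,0],"claw":1},{"slide":[0,0,0],"angular":[0,0,0],"claw":1}]'
python3 - <<'E'
from h import *
go([.5015,.0015,.003],pose(np.pi+.207))
E
```

```text
slide [-0.2  -0.18 19.81] turn [ 0.    -0.    -0.008] t 2.07
t: 2.82
tcp_pos: [0.5018, 0.0042, 0.0035]
tool_rot: [-0.102, 0.995, -0.0, 0.0]
force: [0.1, 0.3, 0.4]
finger_gap: 0.996
gripper_force: 0.0
slide [ 0.08 -0.26  0.05] turn [-0.     0.    -0.002] t 2.82
```

```bash
python3 -m creep '[{"slide":[0,-0.26,0.05],"angular":[0,0,0],"claw":1},{"slide":[0,0,0],"angular":[0,0,0],"claw":-1},{"slide":[0,0,0],"angular":[0,0,0],"claw":-1},{"slide":[0,0,0],"angular":[0,0,0],"claw":-1},{"slide":[0,0,0],"angular":[0,0,0],"claw":-1},{"slide":[0,0,0],"angular":[0,0,0],"claw":-1},{"slide":[0,0,0],"angular":[0,0,0],"claw":-1},{"slide":[0,0,0],"angular":[0,0,0],"claw":-1},{"slide":[0,0,0],"angular":[0,0,0],"claw":-1}]' 100
python3 - <<'E'
from h import *
go([.504-.1,.195,.12],pose(np.pi-.0266))
print(manip.sense())
E
```

```text
t: 3.57
tcp_pos: [0.5022, 0.0017, 0.0036]
tool_rot: [-0.103, 0.995, -0.0, 0.0]
force: [-0.3, -0.6, 6.6]
finger_gap: 0.259
gripper_force: 98.7
slide [  5.66  20.92 -11.65] turn [-0.     0.001  0.232] t 3.57
{'t': 3.5667, 'q': array([-2.19488686e-01,  7.61931019e-01,  1.88979629e+00, -6.55293359e-05,
        4.89053950e-01, -1.99559919e+00]), 'qd': array([ 0.0006621 , -0.0014195 , -0.00126172,  0.00042753,  0.00069884,
        0.00039705]), 'tau': array([-3.57676658e-02, -3.78931797e+01, -4.63624477e+00,  2.41114630e-02,
       -2.20163302e-01,  1.78398070e-02]), 'tcp_pos': array([0.50218112, 0.00169124, 0.00360119]), 'tool_rot': array([-1.02505634e-01,  9.94732341e-01, -1.43056341e-04,  3.79949384e-04]), 'force': array([-0.31633214, -0.62294448,  6.63884431]), 'ft_torque': array([0.06692898, 0.13904766, 0.00070352]), 'gripper_force': 98.70962262153625, 'finger_gap': 0.25893867891482913}
```

```bash
python3 - <<'E'
from h import *
t=cam('top')
for p in((212,214),(157,240),(197,280),(253,336)): print(p,np.round(ray(t,*p,.015),3))
E
python3 -m creep '[{"slide":[0,0,-2.5],"angular":[0,0,0],"claw":-1},{"slide":[0,0,-3],"angular":[0,0,0],"claw":-1},{"slide":[0.8,2.6,-3],"angular":[0,0,0.04],"claw":-1},{"slide":[0.8,3,-1],"angular":[0,0,0.04],"claw":-1},{"slide":[0.8,3,0],"angular":[0,0,0.04],"claw":-1},{"slide":[0.8,3,0],"angular":[0,0,0.04],"claw":-1},{"slide":[0.8,3,0],"angular":[0,0,0.04],"claw":-1},{"slide":[0.8,3,0],"angular":[0,0,0.033],"claw":-1},{"slide":[0,0,0],"angular":[0,0,0],"claw":-1}]'
python3 - <<'E'
from h import *
go([.374,.197,.06],pose(np.pi-.0266))
E
```

```text
(212, 214) [0.442 0.319 0.015]
(157, 240) [0.38  0.484 0.015]
(197, 280) [0.252 0.37  0.015]
(253, 336) [0.082 0.219 0.015]
t: 4.32
tcp_pos: [0.4334, 0.1752, 0.0979]
tool_rot: [0.012, 1.0, 0.0, -0.001]
force: [-0.6, 0.2, -1.7]
finger_gap: 0.251
gripper_force: 98.4
slide [5.98 2.04 3.8 ] turn [ 0.001 -0.002  0.003] t 4.32
```

```bash
python3 -m creep '[{"slide":[2.7,1,1],"angular":[0,0,0],"claw":-1},{"slide":[2.7,1,1],"angular":[0,0,0.003],"claw":-1},{"slide":[0,0,1.0],"angular":[0,0,0],"claw":-1},{"slide":[0,0,0.8],"angular":[0,0,0],"claw":-1},{"slide":[0,0,0],"angular":[0,0,0],"claw":-1}]'
python3 - <<'E'
from h import *
go([.374,.197,.06],pose(np.pi-.0266))
a=viewer.snapshot('wrist'); b=viewer.snapshot('scene'); print(manip.sense()['tcp_pos'])
cv2.imwrite('pics/w2s.png',a);cv2.imwrite('pics/s2s.png',b)
A=cv2.resize(a[60:400,120:520],None,fx=1.5,fy=1.5,interpolation=cv2.INTER_CUBIC)
B=cv2.resize(b[150:320,240:440],None,fx=3,fy=3,interpolation=cv2.INTER_CUBIC)
cv2.imwrite('pics/w2.png',cv2.resize(a,(800,500),interpolation=cv2.INTER_CUBIC)); cv2.imwrite('pics/s2.png',B)
E
```

```text
t: 4.73
tcp_pos: [0.3831, 0.1926, 0.0588]
tool_rot: [0.015, 1.0, -0.0, -0.0]
force: [0.1, 0.5, -1.4]
finger_gap: 0.258
gripper_force: 98.4
slide [ 0.93  0.41 -0.12] turn [-0.    -0.001 -0.004] t 4.73
[0.38434853 0.19259715 0.05966781]
```

View pics/w2.png

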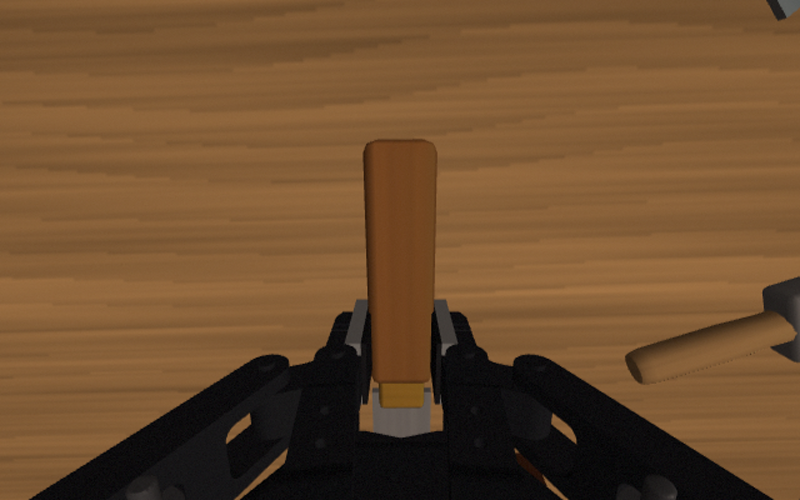

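View pics/s2.png

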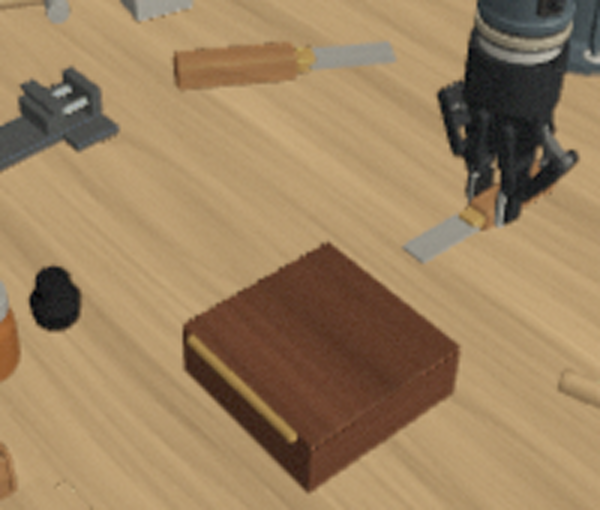

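Run:
```python
from h import *
s=cam('scene');t=cam('top');w=cam('wrist'); S=manip.sense()
r=R.from_quat(S['tool_rot']);p=S['tcp_pos']
K=lambda x,y,z: p+r.apply([-(x-.025),y,-(z-.0036)])   # knife local -> world
print('tip nominal',np.round(K(.119,0,.011),4))
for sx in(-1,1):
  q=K(.119,sx*.012,.011); print('blade corner: s2',(proj(s,q)-[240,150])*3,'top',proj(t,q))
print('butt top w2',[proj(w,K(-.045,y,.022))/.8 for y in(-.012,.012)],'front',proj(w,K(.045,0,.022))/.8)
b=viewer.snapshot('top'); cv2.imwrite('pics/t2s.png',b)
cv2.imwrite('pics/t2.png',cv2.resize(b[125:235,205:305],None,fx=5,fy=5,interpolation=cv2.INTER_CUBIC))
```

```text
tip nominal [0.4783 0.1896 0.0672]
blade corner: s2 [397.54338198 246.71316501] top [255.54381743 194.14952151]
blade corner: s2 [418.62863022 262.94992499] top [247.27762179 194.69142202]
butt top w2 [array([360.93000399, 139.93600207]), array([438.3881074 , 139.99317825])] front [399.65769101 388.50278176]
```

View pics/t2.png

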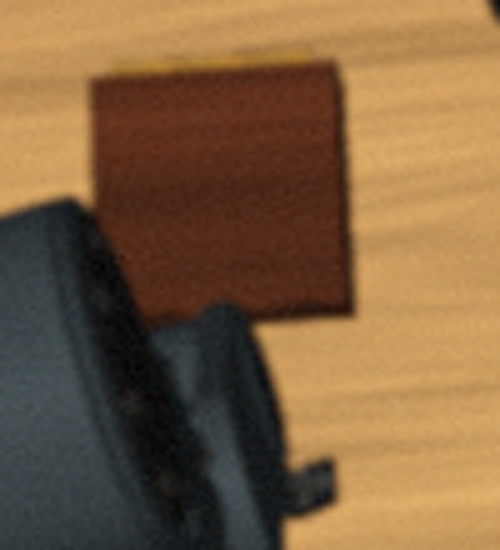

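Run:
```python
from h import *
P=np.load('w1.npy'); c=viewer.calibration('wrist'); f=200/np.tan(np.radians(c['fov_y']/2))
T=np.eye(4);T[:3,3]=P[:3];T[:3,:3]=R.from_quat(P[3:]).as_matrix(); w=(f,c['cx'],c['cy'],T@c['tool_from_camera'])
W=lambda U,V:(w,np.array([U*.8,V*.8])); h=.075
l=[W(528,252)+((-h,-h,0),),W(718,308)+((-h,h,.053),),W(484,386)+((h,-h,0),),W(547,270)+((-h,-h,.053),),W(665,293)+((-h,.03,.048),)]
x,r=fit(l,[.579,.195,-.025]);print('case',x,r)
go([x[0]-.075*np.cos(x[2])-.005-.094,x[1]+.0005,.0358],pose(np.pi+x[2]))
```

```text
case [ 0.58410628  0.19821363 -0.01613087] [[-1.4 -0.5]
 [ 2.1 -0.6]
 [-1.3  0.1]
 [ 0.   0.4]
 [ 0.5  0.8]]
slide [-2.53  0.69  2.42] turn [ 0.     0.002 -0.016] t 4.88
```

```bash
python3 -m creep '[{"slide":[0,0.5,1.2],"angular":[0,0,0],"claw":-1},{"slide":[0,0.2,1.2],"angular":[0,0,0],"claw":-1},{"slide":[-1,0,0],"angular":[0,0,0],"claw":-1},{"slide":[-1,0,0],"angular":[0,0,0],"claw":-1},{"slide":[0,0,0],"angular":[0,0,0],"claw":-1},{"slide":[0,0,0],"angular":[0,0,0],"claw":-1}]'
python3 - <<'E'
from h import *
go([.583-.06-.094,.199,.0358],pose(np.pi-.025)); print(manip.sense()['force'],manip.sense()['tcp_pos'])
E
```

```text
t: 5.38
tcp_pos: [0.4055, 0.1991, 0.0365]
tool_rot: [0.016, 1.0, 0.0, 0.002]
force: [-0.3, 0.2, -0.9]
finger_gap: 0.258
gripper_force: 98.4
slide [-2.35  0.06  0.08] turn [ 0.001  0.003 -0.007] t 5.38
[-0.33262689  0.17302627 -0.88650354] [0.40547361 0.19913529 0.03651801]
```

```bash
python3 -m creep '[{"slide":[-0.6,0,0.03],"angular":[0,0,0],"claw":-1},{"slide":[-0.6,0,0],"angular":[0,0,0],"claw":-1},{"slide":[-0.6,0,0],"angular":[0,0,0],"claw":-1},{"slide":[-0.6,0,0],"angular":[0,0,0],"claw":-1},{"slide":[0,0,0],"angular":[0,0,0],"claw":-1}]'
python3 -m creep '[{"slide":[0,0,0],"angular":[0,0,0],"claw":-1}]'
```

```text
t: 5.8
tcp_pos: [0.4296, 0.1986, 0.0357]
tool_rot: [0.016, 1.0, 0.0, 0.002]
force: [-0.2, -0.8, -0.7]
finger_gap: 0.258
gripper_force: 98.4
t: 5.88
tcp_pos: [0.4276, 0.1985, 0.0355]
tool_rot: [0.016, 1.0, 0.0, 0.0]
force: [-0.6, 0.1, -1.2]
finger_gap: 0.25
gripper_force: 98.4
```

```bash
python3 -m creep '[{"slide":[0,0,-0.15],"angular":[0,0,0],"claw":-1},{"slide":[0,0,-0.15],"angular":[0,0,0],"claw":-1},{"slide":[-0.04,0,-1.0],"angular":[0,0,0],"claw":-1},{"slide":[-0.11,0,-1.03],"angular":[0,0,0],"claw":-1},{"slide":[-0.19,0,-1.0],"angular":[0,0,0],"claw":-1},{"slide":[-0.27,0,-0.99],"angular":[0,0,0],"claw":-1},{"slide":[0,0,0],"angular":[0,0,0],"claw":-1}]'
python3 - <<'E'
from h import *
print(manip.sense()['force'],manip.sense()['ft_torque'])
b=viewer.snapshot('scene'); cv2.imwrite('pics/s3s.png',b)
E
```

```text
t: 6.47
tcp_pos: [0.4333, 0.1984, 0.0799]
tool_rot: [0.015, 1.0, 0.0, 0.001]
force: [-0.3, -0.2, -0.5]
finger_gap: 0.255
gripper_force: 98.3
[-0.31892378 -0.18185969 -0.45220744] [ 0.06464035 -0.04329819  0.02415576]
```

```bash
cat >> h.py <<'E'
def lidangle(b,c=(.5805,.197,-.03),name='scene'):
    """best lid angle by overlap of predicted case+lid silhouette with the dark wood mask (camera-own case pose c)"""
    C=cam(name); hsv=cv2.cvtColor(b,cv2.COLOR_BGR2HSV).astype(int)
    m=((hsv[...,2]<115)&(hsv[...,1]>100)&((hsv[...,0]<14)|(hsv[...,0]>170))).astype(np.uint8)
    Rz=R.from_euler('z',c[2])
    def hull(pts,M): cv2.fillConvexPoly(M,cv2.convexHull(np.array([proj(C,Rz.apply(p)+[c[0],c[1],0]) for p in pts]).round().astype(np.int32)),1)
    roi=np.zeros_like(m); roi[130:340,270:420]=1
    out=[]
    for th in np.arange(0,1.91,.05):
        M=np.zeros_like(m)
        hull([(x,y,z) for x in(-.075,.075) for y in(-.075,.075) for z in(0,.048)],M)
        hull([(.075-u*np.cos(th)+v*np.sin(th),y,.0485+u*np.sin(th)+v*np.cos(th)) for u in(0,.15) for y in(-.075,.075) for v in(0,.005)],M)
        M&=roi; mm=m&roi; out.append(((M&mm).sum()/(M|mm).sum(),round(th,2)))
    return sorted(out)[::-1][:4]
E
python3 - <<'E'
from h import *
for n in ('scene0','s2s','s3s'): print(n,lidangle(cv2.imread(f'pics/{n}.png')))
E
```

```text
scene0 [(np.float64(0.892727660481979), np.float64(0.0)), (np.float64(0.8528932355338223), np.float64(0.05)), (np.float64(0.83), np.float64(1.9)), (np.float64(0.8298631766805473), np.float64(0.1))]
s2s [(np.float64(0.888439429423036), np.float64(0.0)), (np.float64(0.8488608624898292), np.float64(0.05)), (np.float64(0.8264429798282404), np.float64(1.9)), (np.float64(0.8263366336633663), np.float64(0.1))]
s3s [(np.float64(0.9052612214863871), np.float64(0.25)), (np.float64(0.8932718894009216), np.float64(0.2)), (np.float64(0.8902923132443161), np.float64(0.3)), (np.float64(0.8768437888750666), np.float64(0.35))]
```

```bash
python3 -m creep '[{"slide":[-0.34,0,-0.96],"angular":[0,0,0],"claw":-1},{"slide":[-0.4,0,-0.94],"angular":[0,0,0],"claw":-1},{"slide":[-0.48,0,-0.89],"angular":[0,0,0],"claw":-1},{"slide":[-0.55,0,-0.87],"angular":[0,0,0],"claw":-1},{"slide":[-0.60,0,-0.81],"angular":[0,0,0],"claw":-1},{"slide":[-0.67,0,-0.78],"angular":[0,0,0],"claw":-1},{"slide":[-0.72,0,-0.71],"angular":[0,0,0],"claw":-1},{"slide":[-0.78,0,-0.67],"angular":[0,0,0],"claw":-1}]'
python3 -m creep '[{"slide":[-0.82,0,-0.6],"angular":[0,0,0],"claw":-1},{"slide":[-0.86,0,-0.55],"angular":[0,0,0],"claw":-1},{"slide":[-0.9,0,-0.47],"angular":[0,0,0],"claw":-1},{"slide":[-0.94,0,-0.41],"angular":[0,0,0],"claw":-1},{"slide":[-0.96,0,-0.33],"angular":[0,0,0],"claw":-1},{"slide":[-0.99,0,-0.26],"angular":[0,0,0],"claw":-1},{"slide":[-1.0,0,-0.18],"angular":[0,0,0],"claw":-1},{"slide":[-1.02,0,-0.12],"angular":[0,0,0],"claw":-1},{"slide":[-1.02,0,0],"angular":[0,0,0],"claw":-1},{"slide":[0,0,0],"angular":[0,0,0],"claw":-1}]'
python3 - <<'E'
from h import *
print(lidangle(viewer.snapshot('scene')), manip.sense()['tcp_pos'])
E
```

```text
t: 7.18
tcp_pos: [0.4765, 0.1967, 0.1442]
tool_rot: [0.015, 1.0, -0.0, -0.002]
force: [-0.8, -0.5, -1.1]
finger_gap: 0.254
gripper_force: 98.3
t: 8.02
tcp_pos: [0.5671, 0.1941, 0.1745]
tool_rot: [0.016, 1.0, 0.0, 0.002]
force: [0.4, 0.9, -0.1]
finger_gap: 0.255
gripper_force: 98.4
[(np.float64(0.7552017369278089), np.float64(1.6)), (np.float64(0.7379384012818231), np.float64(1.55)), (np.float64(0.72851492268968), np.float64(1.65)), (np.float64(0.7098625847973561), np.float64(1.5))] [0.56551952 0.19408185 0.17420087]
```

```bash
python3 -m creep '[{"slide":[-0.8,0,0.05],"angular":[0,0,0],"claw":-1},{"slide":[-0.7,0,0.08],"angular":[0,0,0],"claw":-1},{"slide":[0,0,0],"angular":[0,0,0],"claw":-1},{"slide":[1,0,0],"angular":[0,0,0],"claw":-1},{"slide":[2.5,0,0],"angular":[0,0,0],"claw":-1},{"slide":[3,0,0],"angular":[0,0,0],"claw":-1}]'
python3 - <<'E'
from h import *
print(lidangle(viewer.snapshot('scene')))
go([.502,.0017,.08],pose(np.pi+.207))
E
```

```text
t: 8.57
tcp_pos: [0.5139, 0.1956, 0.1729]
tool_rot: [0.016, 1.0, 0.0, 0.001]
force: [-0.6, 0.1, -0.3]
finger_gap: 0.257
gripper_force: 98.4
[(np.float64(0.7345794392523365), np.float64(1.7)), (np.float64(0.7158820296757648), np.float64(1.65)), (np.float64(0.7024930747922438), np.float64(1.75)), (np.float64(0.6861066523987872), np.float64(1.6))]
slide [ -0.58 -19.37   9.2 ] turn [-0.    -0.013 -0.237] t 8.62
```

```bash
python3 -m creep '[{"slide":[0,-2.8,0],"angular":[0,0,0],"claw":-1},{"slide":[0,-2.8,1.3],"angular":[0,0,0],"claw":-1},{"slide":[0,-2.8,1.3],"angular":[0,0,0],"claw":-1},{"slide":[0,-2.8,1.3],"angular":[0,0,0],"claw":-1},{"slide":[0,-2.8,1.3],"angular":[0,0,0],"claw":-1},{"slide":[0,-2.8,1.3],"angular":[0,0,0],"claw":-1},{"slide":[-0.4,-2.4,1.3],"angular":[0,0,0],"claw":-1},{"slide":[0,0,1.3],"angular":[0,0,-0.12],"claw":-1},{"slide":[0,0,0],"angular":[0,0,-0.116],"claw":-1},{"slide":[0,0,0],"angular":[0,0,0],"claw":-1}]'
python3 - <<'E'
from h import *
go([.502,.0017,.0045],pose(np.pi+.207))
E
```

```text
t: 9.45
tcp_pos: [0.5105, 0.0035, 0.0813]
tool_rot: [-0.103, 0.995, 0.0, -0.001]
force: [-0.4, -0.3, -0.7]
finger_gap: 0.25
gripper_force: 98.4
slide [ 0.85 -0.01  7.68] turn [ 0.001 -0.002 -0.001] t 9.45
```

```bash
python3 -m creep '[{"slide":[0,0,2.5],"angular":[0,0,0],"claw":-1},{"slide":[0,0,2.5],"angular":[0,0,0],"claw":-1},{"slide":[0,0,1.5],"angular":[0,0,0],"claw":-1},{"slide":[0,0,0.8],"angular":[0,0,0],"claw":-1},{"slide":[0,0,0.3],"angular":[0,0,0],"claw":-1},{"slide":[0,0,0.1],"angular":[0,0,0],"claw":-1},{"slide":[0,0,0],"angular":[0,0,0],"claw":-1}]'
python3 -m creep '[{"slide":[0,0,0],"angular":[0,0,0],"claw":-1}]'
```

```text
t: 10.03
tcp_pos: [0.5122, 0.0039, 0.0056]
tool_rot: [-0.102, 0.995, -0.0, 0.001]
force: [0.2, -0.7, -0.9]
finger_gap: 0.256
gripper_force: 98.5
t: 10.12
tcp_pos: [0.5124, 0.0038, 0.0059]
tool_rot: [-0.102, 0.995, -0.0, 0.001]
force: [0.1, -0.2, -0.9]
finger_gap: 0.256
gripper_force: 98.5
```

```bash
python3 -m creep '[{"slide":[0,0,0.15],"angular":[0,0,0],"claw":-1},{"slide":[0,0,0.05],"angular":[0,0,0],"claw":-0.3},{"slide":[0,0,0],"angular":[0,0,0],"claw":0.2},{"slide":[0,0,0],"angular":[0,0,0],"claw":1},{"slide":[0,0,0],"angular":[0,0,0],"claw":1},{"slide":[0,0,0],"angular":[0,0,0],"claw":1},{"slide":[0,0,-1],"angular":[0,0,0],"claw":1},{"slide":[0,0,-3],"angular":[0,0,0],"claw":1},{"slide":[0,0,-4],"angular":[0,0,0],"claw":1},{"slide":[0,0,-4],"angular":[0,0,0],"claw":1}]' 60
python3 -m creep '[{"slide":[0,0,-4],"angular":[0,0,0],"claw":1}]'
python3 - <<'E'
from h import *
cv2.imwrite('pics/w4.png',viewer.snapshot('wrist'))
go([.55,.196,.17],pose(np.pi-.025))
E
```

```text
t: 10.95
tcp_pos: [0.5106, 0.004, 0.124]
tool_rot: [-0.102, 0.995, 0.0, -0.001]
force: [1.3, -0.7, 0.7]
finger_gap: 0.998
gripper_force: 0.0
t: 11.03
tcp_pos: [0.511, 0.0039, 0.165]
tool_rot: [-0.102, 0.995, 0.0, -0.0]
force: [1.0, -0.1, 1.0]
finger_gap: 1.003
gripper_force: 0.0
slide [-7.27 18.18  0.23] turn [-0.004  0.014  0.231] t 11.08
```

```bash
python3 -m creep '[{"slide":[-1.45,3.64,-0.2],"angular":[0,0,0],"claw":1},{"slide":[-1.45,3.64,-0.2],"angular":[0,0,0],"claw":1},{"slide":[-1.45,3.64,0],"angular":[0,0,0],"claw":1},{"slide":[-1.45,3.64,0],"angular":[0,0,0],"claw":1},{"slide":[-1.45,3.64,0],"angular":[0,0,0],"claw":1},{"slide":[0,0,0],"angular":[0,0,0.116],"claw":1},{"slide":[0,0,0],"angular":[0,0,0.116],"claw":1},{"slide":[0,0,0],"angular":[0,0,0],"claw":1},{"slide":[0,0,0],"angular":[0,0,0],"claw":1}]'
python3 - <<'E'
from h import *
for i in range(3): go([.583,.196,.05],pose(np.pi-.025)); s=manip.sense(); a=viewer.snapshot('wrist')
np.save('w5.npy',np.concatenate([s['tcp_pos'],s['tool_rot']])); cv2.imwrite('pics/w5s.png',a)
cv2.imwrite('pics/w5.png',cv2.resize(a,(800,500),interpolation=cv2.INTER_CUBIC))
E
```

```text
t: 11.83
tcp_pos: [0.5453, 0.1969, 0.1671]
tool_rot: [0.012, 1.0, -0.0, -0.0]
force: [0.5, 0.1, -0.1]
finger_gap: 1.005
gripper_force: 0.0
slide [-3.78  0.   11.71] turn [-0.    -0.     0.002] t 11.83
slide [-3.76  0.04 11.71] turn [-0.    -0.     0.001] t 11.88
slide [-3.76  0.07 11.71] turn [-0. -0. -0.] t 11.93
```

View pics/w5.png

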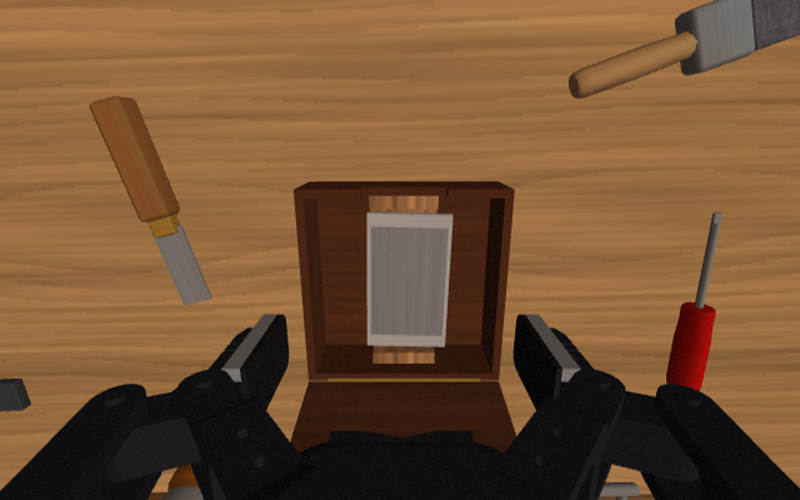

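```bash
cat >> h.py <<'E'
def wcam(f):
    P=np.load(f); c=viewer.calibration('wrist'); fo=200/np.tan(np.radians(c['fov_y']/2))
    T=np.eye(4);T[:3,3]=P[:3];T[:3,:3]=R.from_quat(P[3:]).as_matrix(); return (fo,c['cx'],c['cy'],T@c['tool_from_camera'])
E
python3 - <<'E'
from h import *
w=wcam('w5.npy'); W=lambda U,V:(w,np.array([U*.8,V*.8])); a,b,h=.055,.032,.075
# refine plate corners by edges: bright, unsaturated mask
i=cv2.imread('pics/w5s.png'); hsv=cv2.cvtColor(i,cv2.COLOR_BGR2HSV)
m=((hsv[...,1]<60)&(hsv[...,2]>95)).astype(np.uint8); m[:165]=0;m[285:]=0;m[:,:285]=0;m[:,370:]=0
n,lab,st,ce=cv2.connectedComponentsWithStats(m); k=1+st[1:,4].argmax()
c=max(cv2.findContours((lab==k).astype(np.uint8),cv2.RETR_EXTERNAL,cv2.CHAIN_APPROX_NONE)[0],key=cv2.contourArea)
q=cv2.approxPolyDP(cv2.convexHull(c),6,True)[:,0]; print(q/.8, st[k])
l=[W(367.5,212.5)+((-a,-b,.029),),W(452.5,214)+((-a,b,.029),),W(444.5,347)+((a,b,.029),),W(367.5,346)+((a,-b,.029),)]
print('plate',*fit(l,[.583,.196,0]))
l=[W(295,189)+((-h,-h,.048),),W(514,189)+((-h,h,.048),),W(308,381.5)+((h,-h,.048),),W(499,380)+((h,h,.048),)]
print('case',*fit(l,[.583,.196,0]))
E
```

```text
[[367.5  212.5 ]
 [451.25 213.75]
 [443.75 346.25]
 [367.5  343.75]] [ 294  170   68  108 6916]
plate [ 0.58506492  0.20126078 -0.04599537] [[-0.7  0.4]
 [ 0.5  0.6]
 [ 0.4 -0.4]
 [-0.3 -0.8]]
case [ 0.5843307   0.19796202 -0.02384532] [[-1.3  0.3]
 [ 0.6  0.2]
 [ 0.4 -1. ]
 [-0.1  0.1]]
```

```bash
python3 -m creep '[{"slide":[-1.9,0.2,1],"angular":[0,0,0.021],"claw":1},{"slide":[-2.1,0.2,1],"angular":[0,0,0],"claw":1},{"slide":[0,0,3],"angular":[0,0,0],"claw":1},{"slide":[0,0,2],"angular":[0,0,0],"claw":1},{"slide":[0,0,0],"angular":[0,0,0],"claw":1},{"slide":[0,0,0],"angular":[0,0,0],"claw":1}]'
python3 - <<'E'
from h import *
go([.585,.2012,.004],pose(np.pi-.046))
E
```

```text
t: 12.48
tcp_pos: [0.5848, 0.1985, 0.0959]
tool_rot: [0.024, 1.0, -0.0, -0.002]
force: [0.5, -1.1, 0.6]
finger_gap: 1.0
gripper_force: 0.0
slide [-0.03  0.28  9.19] turn [-0.001 -0.003 -0.002] t 12.48
```

```bash
python3 -m creep '[{"slide":[0,0.28,1.5],"angular":[0,0,0],"claw":1},{"slide":[0,0,2],"angular":[0,0,0],"claw":1},{"slide":[0,0,2],"angular":[0,0,0],"claw":1},{"slide":[0,0,1.5],"angular":[0,0,0],"claw":1},{"slide":[0,0,1.2],"angular":[0,0,0],"claw":1},{"slide":[0,0,1.0],"angular":[0,0,0],"claw":1},{"slide":[0,0,0],"angular":[0,0,0],"claw":1},{"slide":[0,0,0],"angular":[0,0,0],"claw":1}]'
python3 - <<'E'
from h import *
go([.585,.2012,.004],pose(np.pi-.046))
E
```

```text
t: 13.15
tcp_pos: [0.5862, 0.202, 0.0053]
tool_rot: [0.024, 1.0, 0.0, 0.0]
force: [1.0, 0.0, -0.1]
finger_gap: 0.998
gripper_force: 0.0
slide [ 0.12 -0.09  0.13] turn [ 0.     0.001 -0.002] t 13.15
```

```bash
python3 -m creep '[{"slide":[0,0,0.1],"angular":[0,0,0],"claw":-1},{"slide":[0,0,0],"angular":[0,0,0],"claw":-1},{"slide":[0,0,0],"angular":[0,0,0],"claw":-1},{"slide":[0,0,0],"angular":[0,0,0],"claw":-1},{"slide":[0,0,0],"angular":[0,0,0],"claw":-1}]' 40
python3 -m creep '[{"slide":[0,0,0],"angular":[0,0,0],"claw":-1},{"slide":[0,0,0],"angular":[0,0,0],"claw":-1},{"slide":[0,0,-0.3],"angular":[0,0,0],"claw":-1},{"slide":[0,0,-0.7],"angular":[0,0,0],"claw":-1},{"slide":[0,0,-1.5],"angular":[0,0,0],"claw":-1},{"slide":[0,0,-2],"angular":[0,0,0],"claw":-1},{"slide":[0,0,-2],"angular":[0,0,0],"claw":-1},{"slide":[0,0,-2],"angular":[0,0,0],"claw":-1},{"slide":[0,0,-2],"angular":[0,0,0],"claw":-1},{"slide":[0,0,-1.5],"angular":[0,0,0],"claw":-1}]'
python3 - <<'E'
from h import *
a=viewer.snapshot('wrist');s=manip.sense();np.save('w6.npy',np.concatenate([s['tcp_pos'],s['tool_rot']]));cv2.imwrite('pics/w6s.png',a)
print(s['finger_gap'],s['gripper_force'],s['tcp_pos'])
hsv=cv2.cvtColor(a,cv2.COLOR_BGR2HSV)
m=((hsv[...,1]<60)&(hsv[...,2]>95)).astype(np.uint8); m[:,:240]=0;m[:,400:]=0
n,lab,st,ce=cv2.connectedComponentsWithStats(m); k=1+st[1:,4].argmax()
c=max(cv2.findContours((lab==k).astype(np.uint8),cv2.RETR_EXTERNAL,cv2.CHAIN_APPROX_NONE)[0],key=cv2.contourArea)
print(cv2.approxPolyDP(cv2.convexHull(c),4,True)[:,0].tolist(), st[k])
E
```

```text
t: 13.57
tcp_pos: [0.5867, 0.2021, 0.0052]
tool_rot: [0.024, 1.0, 0.0, 0.001]
force: [-0.1, 0.1, 6.1]
finger_gap: 0.74
gripper_force: 43.7
t: 14.4
tcp_pos: [0.5861, 0.2021, 0.1258]
tool_rot: [0.024, 1.0, 0.0, 0.001]
force: [-0.1, -0.5, -0.7]
finger_gap: 0.736
gripper_force: 44.0
0.7400183047375312 44.073143005371094 [0.58794483 0.20254683 0.12854833]
[[399, 148], [387, 354], [254, 354], [240, 148]] [  240   148   160   207 29829]
```

Run:
```python
from h import *
a=cv2.imread('pics/w6s.png'); g=cv2.cvtColor(a,cv2.COLOR_BGR2HSV)
m=((g[...,1]<60)&(g[...,2]>95)).astype(np.uint8)
for v in range(130,380,12):
    r=np.where(m[v,200:440])[0]+200; print(v,r.min() if len(r) else 0,r.max() if len(r) else 0,len(r),end=' | ')
print()
for u in (270,300,320,340,370):
    r=np.where(m[100:400,u])[0]+100; print(u,r.min(),r.max(),len(r),end=' | ')
# prediction: tool-frame plate, centre at (0.0015,0), underside z=-.0188, top -.0238
c=viewer.calibration('wrist');f=200/np.tan(np.radians(c['fov_y']/2));C=(f,c['cx'],c['cy'],c['tool_from_camera'])
for x in(.0,.0015): print(x,[np.round(proj(C,[x+sx*.055,sy*.032,-.0238]),1) for sx in(1,-1) for sy in(-1,1)])
```

```text
130 0 0 0 | 142 0 0 0 | 154 238 403 166 | 166 239 402 164 | 178 240 401 162 | 190 241 400 160 | 202 242 399 158 | 214 243 398 156 | 226 244 397 154 | 238 245 396 152 | 250 245 396 152 | 262 248 393 146 | 274 249 392 144 | 286 224 417 156 | 298 251 390 140 | 310 250 391 142 | 322 251 390 140 | 334 252 389 138 | 346 253 388 56 | 358 0 0 0 | 370 0 0 0 | 
270 148 343 196 | 300 148 344 197 | 320 148 349 202 | 340 148 345 198 | 370 148 343 196 | 0.0 [array([236.4, 152.7]), array([402.9, 152.8]), array([253.8, 379.4]), array([385.5, 379.5])]
0.0015 [array([236.1, 148.7]), array([403.2, 148.9]), array([253.6, 376.9]), array([385.7, 377.1])]
```

```bash
python3 -m creep '[{"slide":[1,0,-1.5],"angular":[0,0,0],"claw":-1},{"slide":[1,-1.5,-1.5],"angular":[0,0,0],"claw":-1},{"slide":[0.5,-3,-1],"angular":[0,0,0],"claw":-1},{"slide":[0,-4,0],"angular":[0,0,0],"claw":-1},{"slide":[0,-4,0],"angular":[0,0,0],"claw":-1},{"slide":[0,-4,0],"angular":[0,0,0],"claw":-1},{"slide":[0,-4,0],"angular":[0,0,0],"claw":-1},{"slide":[0,-4,0],"angular":[0,0,0],"claw":-1},{"slide":[0,-2.5,0],"angular":[0,0,-0.03],"claw":-1},{"slide":[0,-1.2,0],"angular":[0,0,-0.032],"claw":-1}]'
python3 -m creep '[{"slide":[0,0,0],"angular":[0,0,0],"claw":-1},{"slide":[0,0,0],"angular":[0,0,0],"claw":-1},{"slide":[0,0,0],"angular":[0,0,0],"claw":-1}]'
python3 - <<'E'
from h import *
P=[]
for k in range(3):
    s=manip.sense(); P.append(np.concatenate([s['tcp_pos'],s['tool_rot']])); a=viewer.snapshot('wrist')
print(np.round(P,4)); np.save('w7.npy',np.mean(P,0)); cv2.imwrite('pics/w7s.png',a)
w=wcam('w7.npy'); p=[.626,-.208,.016]
def Z(l):return np.array([p[0]+np.cos(p[2])*l[0]-np.sin(p[2])*l[1],p[1]+np.sin(p[2])*l[0]+np.cos(p[2])*l[1],l[2]])
print([np.round(proj(w,Z(q)),1) for q in((-.108,-.05,.01),(-.108,.05,.01),(.085,.05,.01),(.085,-.05,.01),(.051,.025,.047),(.051,-.025,.047))])
E
```

```text
t: 15.28
tcp_pos: [0.5475, -0.0822, 0.1636]
tool_rot: [-0.006, 1.0, -0.0, 0.0]
force: [1.0, 0.3, -0.7]
finger_gap: 0.733
gripper_force: 44.3
t: 15.53
tcp_pos: [0.5473, -0.0774, 0.1635]
tool_rot: [-0.007, 1.0, 0.0, -0.001]
force: [0.3, 0.4, -1.3]
finger_gap: 0.739
gripper_force: 44.3
[[ 5.473e-01 -7.740e-02  1.635e-01 -7.000e-03  1.000e+00  5.000e-04
  -6.000e-04]
 [ 5.474e-01 -7.710e-02  1.636e-01 -7.500e-03  1.000e+00  4.000e-04
  -5.000e-04]
 [ 5.475e-01 -7.690e-02  1.637e-01 -7.800e-03  1.000e+00  3.000e-04
  -4.000e-04]]
[array([130.2, 151.7]), array([234.5, 151.7]), array([248. , 321.9]), array([160., 322.]), array([212. , 317.8]), array([161.5, 317.8])]
```

Run:
```python
from h import *
a=cv2.imread('pics/w7s.png'); c=cv2.resize(a[140:340,90:290],None,fx=3,fy=3,interpolation=cv2.INTER_CUBIC)
c=np.clip(255*(c/255.)**.55,0,255).astype(np.uint8)
cv2.imwrite('pics/c7.png',c)
```

```text
(no output)
```

View pics/c7.png

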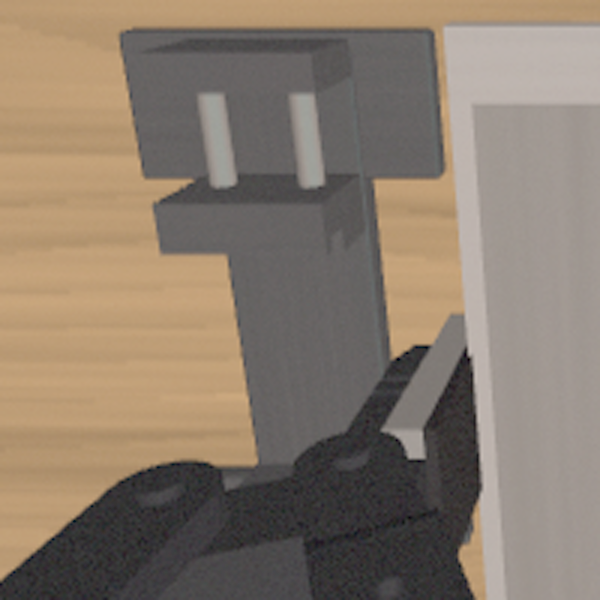

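Run:
```python
from h import *
w=wcam('w7.npy'); W=lambda U,V:(w,np.array([(U+.5)/3-.5+90,(V+.5)/3-.5+140]))
A=[W(122,31)+((-.108,-.05,.01),),W(434,29)+((-.108,.05,.01),)]
B=[W(160,253)+((-.048,-.025,.047),),W(326,251)+((-.048,.025,.047),)]
for l in (A,B,A+B): print(*fit(l,[.626,-.208,.016]))
```

```text
[ 0.62407251 -0.20713652  0.02235196] [[-0.2  0. ]
 [ 0.2 -0. ]]
[ 0.62551863 -0.20958218  0.02892118] [[-0.1  0. ]
 [ 0.1 -0. ]]
[ 0.62492357 -0.21004297  0.00338882] [[-1.1 -0.1]
 [-0.6  1.8]
 [ 0.5 -1.3]
 [ 1.   0. ]]
```

```bash
cat >> h.py <<'E'
H=[.6245,-.2085,.018]
def tgt(ex,ez,phi):
    """TCP world target for plate's jaw-end lower edge at (ex,ez) in the holder, tilt phi"""
    a=np.array([np.cos(phi),np.sin(phi)]);b=np.array([-a[1],a[0]])
    x,z=np.array([ex,ez])+.055*a+.0015*a-.0188*b
    return [H[0]+np.cos(H[2])*x,H[1]+np.sin(H[2])*x,z],pose(np.pi+H[2],-phi)
E
python3 - <<'E'
from h import *
p,r=tgt(-.040,.0358,.2); print(p); p[2]+=.07; go(p,r)
E
```

```text
[np.float64(0.6436056495338572), np.float64(-0.2081560611621937), np.float64(0.028599565526505614)]
slide [ -9.39 -13.27   6.51] turn [ 0.    -0.201 -0.002] t 15.68
```

```bash
python3 -m creep '[{"slide":[-2.3,-3.3,0],"angular":[0,0,0],"claw":-1},{"slide":[-2.3,-3.3,0],"angular":[0,0,0],"claw":-1},{"slide":[-2.3,-3.3,0],"angular":[0,0,0],"claw":-1},{"slide":[-2.3,-3.3,1.5],"angular":[0,0,-0.002],"claw":-1},{"slide":[0,0,2.5],"angular":[0,0,0],"claw":-1},{"slide":[0,0,2.4],"angular":[0,0,0],"claw":-1},{"slide":[0,0,0],"angular":[0,-0.1,0],"claw":-1},{"slide":[0,0,0],"angular":[0,-0.1,0],"claw":-1},{"slide":[0,0,0],"angular":[0,0,0],"claw":-1},{"slide":[0,0,0],"angular":[0,0,0],"claw":-1}]'
python3 - <<'E'
from h import *
for i in range(2): go(*tgt(-.038,.0358,.2)); viewer.snapshot('scene')
E
```

```text
t: 16.52
tcp_pos: [0.6399, -0.207, 0.0999]
tool_rot: [-0.008, 0.995, 0.002, 0.098]
force: [0.6, 0.2, -1.1]
finger_gap: 0.734
gripper_force: 44.4
slide [ 0.83 -0.13  7.11] turn [ 0.001 -0.004 -0.002] t 16.52
slide [ 1.05 -0.03  7.17] turn [-0.001 -0.001 -0.001] t 16.57
```

```bash
python3 -m creep '[{"slide":[0.5,0,1.5],"angular":[0,0,0],"claw":-1},{"slide":[0.45,0,1.5],"angular":[0,0,0],"claw":-1},{"slide":[0,0,1.5],"angular":[0,0,0],"claw":-1},{"slide":[0,0,1.2],"angular":[0,0,0],"claw":-1},{"slide":[0,0,0.8],"angular":[0,0,0],"claw":-1},{"slide":[0,0,0.4],"angular":[0,0,0],"claw":-1},{"slide":[0,0,0],"angular":[0,0,0],"claw":-1},{"slide":[0,0,0],"angular":[0,0,0],"claw":-1},{"slide":[0,0,0],"angular":[0,0,0],"claw":-1}]'
python3 - <<'E'
from h import *
for i in range(4): go(*tgt(-.038,.0358,.2)); print(manip.sense()['force']); viewer.snapshot('scene')
E
```

```text
t: 17.37
tcp_pos: [0.646, -0.2084, 0.0316]
tool_rot: [-0.008, 0.995, 0.0, 0.1]
force: [-0.6, 0.1, -0.8]
finger_gap: 0.735
gripper_force: 44.4
slide [0.1  0.03 0.29] turn [-0.001  0.001 -0.001] t 17.37
[-0.55110497  0.07394282 -0.81572307]
slide [0.09 0.03 0.3 ] turn [-0.001  0.001 -0.002] t 17.42
[ 0.37015969 -0.63974373 -0.55612835]
slide [0.08 0.03 0.3 ] turn [-0.001  0.001 -0.002] t 17.47
[ 0.19322409 -0.27546722 -1.28646991]
slide [0.07 0.03 0.3 ] turn [-0.001  0.001 -0.002] t 17.52
[-0.11145637 -0.4825312  -0.27368903]
```

```bash
python3 -m creep '[{"slide":[0.07,0.03,0.3],"angular":[0,0,0],"claw":-1},{"slide":[0.39,0,-0.08],"angular":[0,0,0],"claw":-1},{"slide":[0.39,0,-0.08],"angular":[0,0,0],"claw":-1},{"slide":[0.29,0,-0.06],"angular":[0,0,0],"claw":-1},{"slide":[0,0,0],"angular":[0,0,0],"claw":-1},{"slide":[0,0,0],"angular":[0,0,0],"claw":-1}]'
python3 - <<'E'
from h import *
for i in range(5): go(*tgt(-.049,.0358,.2)); print(manip.sense()['force']); viewer.snapshot('scene')
E
```

```text
t: 18.07
tcp_pos: [0.6347, -0.208, 0.028]
tool_rot: [-0.008, 0.995, 0.001, 0.1]
force: [1.5, 0.8, -1.0]
finger_gap: 0.735
gripper_force: 44.4
slide [-0.   -0.03 -0.06] turn [-0.001  0.001 -0.002] t 18.07
[ 1.52385332  0.77367235 -0.99503823]
slide [-0.01 -0.03 -0.06] turn [-0.001  0.001 -0.002] t 18.12
[ 2.08134052  0.6455853  -1.72697801]
slide [-0.01 -0.03 -0.07] turn [-0.001  0.001 -0.002] t 18.17
[ 1.13982146  1.16915544 -0.53942218]
slide [-0.01 -0.03 -0.07] turn [-0.001  0.    -0.002] t 18.22
[ 1.63612768  1.60726735 -0.96099233]
slide [-0.01 -0.03 -0.07] turn [-0.001  0.    -0.002] t 18.27
[ 1.89752663  0.36557467 -0.33509373]
```

```bash
for k in 1; do python3 -m creep '[{"slide":[0.01,0,0.049],"angular":[0,0,0],"claw":-1},{"slide":[0.01,0,0.049],"angular":[0,0,0],"claw":-1},{"slide":[0,0,0],"angular":[0,0,0],"claw":-1},{"slide":[0,0,0],"angular":[0,0,0],"claw":-1}]'; done
cat > f.py <<'E'
from h import *
F=[];P=[]
for i in range(6): s=manip.sense();F.append(s['force']);P.append(s['tcp_pos']); viewer.snapshot('scene')
print('F',np.round(np.mean(F,0),2),'P',np.round(np.mean(P,0),4), np.round(manip.sense()['ft_torque'],2))
E
python3 f.py
```

```text
t: 18.65
tcp_pos: [0.6347, -0.2082, 0.027]
tool_rot: [-0.008, 0.995, 0.001, 0.1]
force: [2.5, 0.5, 0.1]
finger_gap: 0.736
gripper_force: 44.5
F [2.53 0.52 0.05] P [ 0.6347 -0.2082  0.027 ] [ 0.07 -0.26 -0.05]
```

```bash
python3 -m creep '[{"slide":[0.01,0,0.049],"angular":[0,0,0],"claw":-1},{"slide":[0.01,0,0.049],"angular":[0,0,0],"claw":-1},{"slide":[0,0,0],"angular":[0,0,0],"claw":-1},{"slide":[0,0,0],"angular":[0,0,0],"claw":-1}]'; python3 f.py
python3 -m creep '[{"slide":[0,0,0],"angular":[0,0,0],"claw":-1},{"slide":[0,0,0],"angular":[0,0,0],"claw":-1}]'
```

```text
t: 19.28
tcp_pos: [0.6346, -0.2082, 0.026]
tool_rot: [-0.008, 0.995, 0.001, 0.1]
force: [2.5, -0.8, 1.1]
finger_gap: 0.736
gripper_force: 44.6
F [ 2.68 -0.65  1.63] P [ 0.6346 -0.2082  0.026 ] [-0.07 -0.21 -0.  ]
t: 19.75
tcp_pos: [0.6345, -0.2082, 0.0259]
tool_rot: [-0.008, 0.995, 0.001, 0.1]
force: [2.8, -0.4, 2.0]
finger_gap: 0.733
gripper_force: 44.6
```

```bash
python3 -m creep '[{"slide":[-0.016,0,-0.08],"angular":[0,0,0],"claw":-1},{"slide":[0.206,0,-0.042],"angular":[0,0,0],"claw":-1},{"slide":[0.206,0,-0.042],"angular":[0,0,0],"claw":-1},{"slide":[0.206,0,-0.042],"angular":[0,0,0],"claw":-1},{"slide":[0.206,0,-0.042],"angular":[0,0,0],"claw":-1},{"slide":[0.206,0,-0.042],"angular":[0,0,0],"claw":-1},{"slide":[0,0,0],"angular":[0,0,0],"claw":-1},{"slide":[0,0,0],"angular":[0,0,0],"claw":-1}]'
python3 f.py; python3 -c "
from h import *
go(*tgt(-.0595,.0345,.2))"
```

```text
t: 20.42
tcp_pos: [0.6244, -0.2084, 0.0269]
tool_rot: [-0.008, 0.995, 0.0, 0.101]
force: [5.8, -0.3, 0.7]
finger_gap: 0.734
gripper_force: 44.4
F [5.43 0.05 0.21] P [ 0.6245 -0.2084  0.0269] [ 0.01 -0.63  0.02]
slide [ 0.04 -0.01 -0.05] turn [-0.001  0.002 -0.002] t 20.72
```

```bash
sed -i 's/^H=.*/H=[.6268,-.2085,.018]/' h.py
python3 - <<'E'
from h import *
s=manip.sense();p0=s['tcp_pos'];r0=R.from_quat(s['tool_rot'])
for ph,ez in((.16,.0352),(.12,.0354),(.08,.0354),(.04,.0354),(0,.0354)):
    p,r=tgt(-.0615,ez,ph); print(np.round(r0.inv().apply(np.array(p)-p0)*100,3),np.round((r0.inv()*r).as_rotvec(),3)); p0,r0=np.array(p),r
E
```

```text
[ 0.075 -0.012  0.117] [-0.001  0.042 -0.002]
[ 0.077 -0.     0.205] [-0.    0.04 -0.  ]
[ 0.08  -0.     0.224] [0.   0.04 0.  ]
[ 0.08  -0.     0.224] [0.   0.04 0.  ]
[ 0.08  -0.     0.224] [ 0.    0.04 -0.  ]
```

```bash
python3 -m creep '[{"slide":[0.075,0,0.117],"angular":[0,0.042,0],"claw":-1},{"slide":[0.077,0,0.205],"angular":[0,0.04,0],"claw":-1},{"slide":[0.08,0,0.224],"angular":[0,0.04,0],"claw":-1},{"slide":[0,0,0],"angular":[0,0,0],"claw":-1},{"slide":[0,0,0],"angular":[0,0,0],"claw":-1}]'
python3 f.py
```

```text
t: 21.13
tcp_pos: [0.6233, -0.2083, 0.0204]
tool_rot: [-0.008, 0.999, -0.0, 0.04]
force: [5.5, -1.7, -2.9]
finger_gap: 0.736
gripper_force: 44.6
F [ 5.38 -1.01 -2.29] P [ 0.623  -0.2083  0.0205] [-0.06 -0.82  0.04]
```

```bash
python3 -m creep '[{"slide":[0.08,0,0.224],"angular":[0,0.04,0],"claw":-1},{"slide":[0.08,0,0.224],"angular":[0,0.04,0],"claw":-1},{"slide":[0,0,0],"angular":[0,0,0],"claw":-1},{"slide":[0,0,0],"angular":[0,0,0],"claw":-1}]'
python3 f.py; python3 -c "
from h import *
go(*tgt(-.0615,.0345,0))"
```

```text
t: 21.77
tcp_pos: [0.6219, -0.2084, 0.0157]
tool_rot: [-0.008, 1.0, -0.0, -0.0]
force: [5.0, -0.3, -2.5]
finger_gap: 0.737
gripper_force: 44.6
F [ 5.32 -1.   -2.47] P [ 0.6216 -0.2084  0.0158] [-0.12 -0.87  0.07]
slide [-0.03 -0.02  0.01] turn [-0.    -0.    -0.002] t 22.07
```

```bash
python3 -m creep '[{"slide":[-0.15,0,0],"angular":[0,0,0],"claw":-1},{"slide":[-0.15,0,0],"angular":[0,0,0],"claw":-1},{"slide":[-0.15,0,0],"angular":[0,0,0],"claw":-1},{"slide":[-0.1,0,0],"angular":[0,0,0],"claw":-1},{"slide":[0,0,0],"angular":[0,0,0],"claw":-1},{"slide":[0,0,0],"angular":[0,0,0],"claw":-1}]'
python3 f.py; python3 -c "
from h import *
go(*tgt(-.055,.0345,0))"
```

```text
t: 22.57
tcp_pos: [0.6263, -0.2081, 0.0161]
tool_rot: [-0.008, 1.0, 0.0, -0.001]
force: [4.2, -0.9, -3.0]
finger_gap: 0.738
gripper_force: 44.6
F [ 4.05 -1.06 -3.01] P [ 0.6263 -0.2081  0.0162] [-0.17 -0.65  0.08]
slide [-0.19 -0.05  0.05] turn [ 0.    -0.002 -0.002] t 22.87
```

```bash
python3 -m creep '[{"slide":[0,0,0.05],"angular":[0,0,0],"claw":-1},{"slide":[-0.1,0,0.05],"angular":[0,0,0],"claw":-1},{"slide":[-0.1,0,0],"angular":[0,0,0],"claw":-1},{"slide":[0,0,0],"angular":[0,0,0],"claw":-1},{"slide":[0,0,0],"angular":[0,0,0],"claw":-1}]'
python3 f.py; python3 -c "
from h import *
go(*tgt(-.055,.0345,0))"
```

```text
t: 23.28
tcp_pos: [0.6281, -0.208, 0.0154]
tool_rot: [-0.008, 1.0, 0.0, -0.001]
force: [2.2, -0.1, 0.1]
finger_gap: 0.739
gripper_force: 44.8
F [ 0.98 -1.38  0.95] P [ 0.6281 -0.208   0.0154] [-0.23 -0.05  0.07]
slide [-0.02 -0.04 -0.03] turn [ 0.    -0.003 -0.002] t 23.58
```

```bash
python3 -m creep '[{"slide":[0,0,0],"angular":[0,0,0],"claw":0.5},{"slide":[0,0,0],"angular":[0,0,0],"claw":0.55},{"slide":[0,0,0],"angular":[0,0,0],"claw":0.6},{"slide":[0,0,0],"angular":[0,0,0],"claw":0.8},{"slide":[0,0,0],"angular":[0,0,0],"claw":1},{"slide":[0,0,0],"angular":[0,0,0],"claw":1},{"slide":[0,0,0],"angular":[0,0,0],"claw":1},{"slide":[0,0,0],"angular":[0,0,0],"claw":1}]'
python3 f.py
```

```text
t: 24.25
tcp_pos: [0.6285, -0.208, 0.0152]
tool_rot: [-0.008, 1.0, 0.0, -0.001]
force: [-0.8, 0.4, -0.6]
finger_gap: 1.002
gripper_force: 0.0
F [ 0.08 -0.06  0.07] P [ 0.6285 -0.2081  0.0153] [-0.02  0.02  0.  ]
```

```bash
python3 -m creep '[{"slide":[0,0,-1],"angular":[0,0,0],"claw":1},{"slide":[0,0,-2],"angular":[0,0,0],"claw":1},{"slide":[0,0,-3],"angular":[0,0,0],"claw":1},{"slide":[0,0,-3.5],"angular":[0,0,0],"claw":1},{"slide":[0.5,0,-3.5],"angular":[0,0,0],"claw":1},{"slide":[2,0,-2],"angular":[0,0,0],"claw":1},{"slide":[2,0,0],"angular":[0,0,0],"claw":1},{"slide":[0,0,0],"angular":[0,0,0],"claw":1},{"slide":[0,0,0],"angular":[0,0,0],"claw":1}]'
python3 - <<'E'
from h import *
a=viewer.snapshot('wrist'); s=manip.sense(); np.save('w8.npy',np.concatenate([s['tcp_pos'],s['tool_rot']])); cv2.imwrite('pics/w8s.png',a)
w=cam('wrist'); p=H
def Z(l):return np.array([p[0]+np.cos(p[2])*l[0]-np.sin(p[2])*l[1],p[1]+np.sin(p[2])*l[0]+np.cos(p[2])*l[1],l[2]])
Q=np.array([proj(w,Z((sx*.055,sy*.032,.039))) for sx,sy in((-1,-1),(-1,1),(1,1),(1,-1))]); print('pred',Q.round(1).tolist())
g=cv2.cvtColor(a,cv2.COLOR_BGR2HSV); m=((g[...,1]<70)&(g[...,2]>90)).astype(np.uint8)
n,lab,st,ce=cv2.connectedComponentsWithStats(m)
k=lab[int(Q[:,1].mean()),int(Q[:,0].mean())]; print(k,st[k])
c=max(cv2.findContours((lab==k).astype(np.uint8),cv2.RETR_EXTERNAL,cv2.CHAIN_APPROX_NONE)[0],key=cv2.contourArea)
print(cv2.approxPolyDP(c,3,True)[:,0].tolist())
print(lidangle(viewer.snapshot('scene')))
E
```

```text
t: 25.3
tcp_pos: [0.5834, -0.2088, 0.1665]
tool_rot: [-0.008, 1.0, -0.0, -0.001]
force: [0.9, -0.2, -0.5]
finger_gap: 1.0
gripper_force: 0.0
pred [[284.0, 177.3], [355.7, 177.2], [352.3, 285.5], [287.9, 285.6]]
5 [ 286  177   71  109 6859]
[[286, 177], [289, 285], [352, 285], [356, 178], [348, 177], [346, 185], [290, 185]]
[(np.float64(0.8484565014031805), np.float64(1.7)), (np.float64(0.8264614256917721), np.float64(1.65)), (np.float64(0.8146368508593606), np.float64(1.75)), (np.float64(0.7927960057061341), np.float64(1.6))]
```

```bash
python3 -c "
from station import ticket
print(ticket.sign_off())"
```

```text
the job is handed in; nothing more can be done
None
```

The job is handed in at about 25 s; no pass or fail result came back. The lid was opened with the knife to about 1.7 rad, the knife was laid back on the bench, and the plate lies flat in the holder between jaw and catch; nothing looked wrong in the final camera and force checks.

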